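# Blow off and hold the clear resin test block in the light meter

### The job

The freshly sanded clear resin test block stands in the wooden nest of the blow-off stand: give it a burst of air while it stands there, by pressing the red cap of the strapped duster can all the way down and letting it spring back up. Then take the block by its two frosted faces only, never putting a finger on the clear faces, and hold it upright in the gap of the light meter so that the beam goes squarely through the clear faces in the lower half of the block, midway between the two barrels, touching neither the meter with the block nor with the gripper. Finish while still holding the block there, steady in the beam, and leave everything else on the bench where it is.

Things in the scene. Friction and masses are not known exactly. Their poses are not given: they have to be found in the camera images.
- resin_block: Clear cast resin test block, upright, 16 (x) x 24 (y) x 80 (z) mm, about 35 g. Origin: centre of its underside. The two faces across y (12 mm either side) are frosted white and are to be gripped, best in the upper half; the two across x (8 mm either side) are clear and not to be touched by the fingers. It starts standing in the nest pocket, its axes parallel to the stand's within about 2 degrees.
- resin_block_face_a: One clear polished face of the test block, a 20 mm wide, 76 mm tall, 2 mm thick window fixed on the block's -x side (its edges lie 2 mm inside the frosted faces). Origin: its centre, 7 mm from the block's middle and 40 mm above the block's underside.
- resin_block_face_b: The other clear polished face, the same on the block's +x side.
- test_spot (a point): Point inside the test block on its axis, 22 mm above its underside: the spot of the lower half through which the beam should go.
- blowoff_stand: Fixed blow-off stand: plywood base 250 (x) x 100 (y) x 12 mm. Origin: centre of its underside on the bench; x points from the can to the nest. At x = -60 mm a blue and white air-duster can, 52 mm in diameter, top at 139 mm, strapped to a post behind it; at x = +60 mm a wooden block 60 x 60 mm, top at 62 mm, with the nest on it.
- nest (a point): Centre of the floor of the nest pocket, 62 mm above the bench. The pocket is 19 mm (stand x) by 27 mm (stand y) inside, its rim 10 mm high and 10 mm wide; the block's underside rests here.
- duster_cap (a joint): Travel of the duster's red cap in metres: 0 up, 0.006 fully down. Sprung: it starts to move at 2 N and takes 8 N fully down, and comes back up by itself.
- cap_top (a point): Centre of the cap's flat top, about 162 mm above the bench when up; the cap is 22 mm in diameter and goes straight down. A thin red straw runs from the cap, 8 mm below its top, along the stand's x and downwards, ending 32 mm short of the block's middle at 36 mm below the cap's top.
- meter: Fixed light transmission meter. Origin: centre of its underside on the bench. Base 150 (x) x 230 (y) x 24 mm, with a sloping display console (x = -72 to -20 mm, up to 50 mm above the bench). Two white posts 60 mm (x) wide, tops 89 mm above the bench, stand at y = -110 to -55 mm and y = +55 to +110 mm; from each a black barrel 32 mm in diameter points at the other, and the beam runs along y from one to the other.
- beam_mid (a point): Middle of the light beam, 62 mm above the bench and midway between the barrel ends, which are 56 mm apart (28 mm to either side along the meter's y). The beam, 10 mm wide, is parallel to the meter's y axis; the gap is open above and along the meter's x. The base's top lies 38 mm below this point.
- amber_block: Amber resin block of the same size as the clear one, a reference from an old batch, standing in a small wooden holder at the back of the bench. Origin: centre of its underside. To be left alone.
- pale_paddle: Pale plywood paddle blank, 395 x 200 x 14 mm, lying on the left; origin under the middle of its face. To be left alone.
- dark_paddle: Grey paddle blank of the same size, lying on the right. To be left alone.
- sanding_block: Cork sanding block 100 x 55 x 32 mm lying on the grey paddle; origin at the centre of its underside. To be left alone.
- glue_bottle: White glue bottle with a pointed spout, 52 mm in diameter, 165 mm tall; origin at the centre of its underside. To be left alone.
- glue_bottle_2: Yellow glue bottle of the same size. To be left alone.
- mixing_cup: White mixing cup, 68 mm in diameter at the rim, 75 mm tall, standing nearest the robot; origin at the centre of its underside. To be left alone.
Not all that is in view belongs to the job. What is meant by the resin_block is not green or pink, and is the smaller of those in its own colour.

How it is judged (in metres and radians):
On the way, in this order (a step that is already met when the one before it is completed fails the run):
1. the duster cap is pressed down (at least 4.5 of its 6 mm) while the block stands in the nest (value of joint duster_cap above 0.0045 m and horizontal distance between resin_block and nest below 0.006 m and z of resin_block in the frame of nest between -0.004 and 0.006 m), for 0.1 s.
2. the cap is let go and back up, the block still in the nest (value of joint duster_cap below 0.001 m and contact force between duster_cap and the fingers below 0.1 N and horizontal distance between resin_block and nest below 0.006 m and z of resin_block in the frame of nest between -0.004 and 0.006 m), for 0.1 s.
3. the block is lifted clear of the nest in the fingers (z of resin_block in the frame of nest above 0.03 m and contact force between resin_block and the fingers above 1 N), for 0.2 s.
At the end, for the whole second after the job is handed in: Fingers hold the block (over 1 N) still, off the meter, upright within 7 deg, clear faces square to the beam within 8 deg, test spot within 6 mm of the beam sideways, 16 mm in height, 12 mm of mid-gap along the beam; the cap is up; nothing else moved over 20 mm (contact force between resin_block and the fingers above 1 N and x of test_spot in the frame of beam_mid between -0.006 and 0.006 m and z of test_spot in the frame of beam_mid between -0.016 and 0.016 m and y of test_spot in the frame of beam_mid between -0.012 and 0.012 m and angle between the x axis of resin_block and the y axis of meter, either way round below 0.14 rad and angle between resin_block's own z axis and vertical below 0.12 rad and linear speed of resin_block below 0.01 m/s and contact force between resin_block and meter below 0.05 N and height (world z) of resin_block above 0.025 m and value of joint duster_cap below 0.001 m and distance of each of amber_block, pale_paddle, dark_paddle, sanding_block, glue_bottle, glue_bottle_2, mixing_cup from where it was at the start of the episode below 0.02 m); the arm keeps its last pose, push and grip.
It fails at once if a finger touches a clear face of the block (contact force between any of resin_block_face_a, resin_block_face_b and the fingers above 0.5 N).
It fails at once if the block, the fingers or the arm knock against the meter (contact force between meter and resin_block above 2 N or contact force between meter and the fingers above 2 N or contact force between meter and the arm above 2 N).
It fails at once if something else on the bench is shifted by more than 20 mm (distance of any of amber_block, pale_paddle, dark_paddle, sanding_block, glue_bottle, glue_bottle_2, mixing_cup from where it was at the start of the episode above 0.02 m).
It also fails if it takes over 48 s, if anything falls off the work surface, if the arm or the gripper's body presses on something with over 40 N, if the wrist force passes 120 N, or if a joint passes its speed limit or range.

### The arm

A 6-joint arm with a two-finger parallel gripper is mounted at the origin on the work surface. World frame = base frame: x ahead of the robot, y to its left, z up, the work surface at z = 0. Lengths are in m, angles in degrees, forces in N, time in s.
With the tool pointing down it reaches from about 0.3 to 0.75 m from the base axis. Payload 8.5 kg.
Tool frame: the origin (TCP) lies at the very end of the fingers, on their centre line; the grasp point (between the pads) lies 19 mm behind it (grip_depth is the distance from the TCP to the grasp point, in m); z points along the fingers, y is the direction in which the jaws open and shut (so a half turn about z gives the same grasp; the last joint's range is limited). The gripper opens to 85 mm and grips with 20 to 120 N. Pads are 22 mm wide; open, the fingers measure 114 mm over their backs; the gripper's body (76 mm by 85 mm) begins 54 mm behind the grasp point. The pads swing forward as they close: fully open they stand 13 mm farther back than shut.
Start: joints at [-88.081, 21.807, 74.336, -0, 83.858, -12.336], TCP at [0.135, -0.533, 0.231] pointing down, gripper open.
Joint ranges: [-178.18, 178.18], [-50.72, 133.34], [12.68, 142.11], [-81.47, 261.47], [9.98, 163.14], [-165.26, 165.26]. Speed limits (degrees/s): [136.94, 136.94, 180, 180, 180, 180].

### API

Orientations are given as a 3x3 rotation matrix whose columns are the frame's x, y, z axes.
In Python, from rig import observe, get_image, close_job, silhouettes, grip_depth gives the robot as it stands. The module is installed in compiled form; this text tells all that it offers.
- The arm moves only by the shell command python3 -m crank 'ROWS' [FORCE]. ROWS is a JSON object of lists of equal length, an entry for each row: "slide": the shift along the tool's x, y, z in m, a list of three; "roll": the turn about the tool's z in rad; "grip": the finger opening in m, from 0 to 0.0854. A call has exactly 8 rows; each row is the pose to reach, as a shift and turn from the pose commanded when the call began, along the tool's axes at that moment; what a row does not reach only later rows make up. A row lasts 1/10 s, in which the tool goes at most 50 mm and 8.59 degrees, less where a joint would pass 70% of its speed; a pose out of reach is approached as far as the arm can. A call with a gripper value outside its range is refused whole. The fingers move at their own pace and stop on an object; FORCE is the grip in N (left out, the last holds). Time passes only in rows, so rows that repeat a pose let the fingers close, or fill a call up. It gives the time, the measured TCP pose, the force and the opening at its end, in the units of the state.
- observe(): the state, without advancing time (a new reading comes with each control period).
- get_image(name): name is "scene" or "top"; returns a dict with "frame" (400x640x3 uint8, red, green, blue), "fx", "fy", "cx", "cy" (pixels), "D" ([k1, k2, p1, p2, k3] as OpenCV has them; the pictures are not rectified), "xyz" and "rotation" of the camera in the world. Camera axes: x right, y down, z forward; pixel columns grow to the right and rows downward; lengths in m; the calibration is good to about 2 mm. A picture is of the moment at which its call begins. There is no depth.
- close_job(): hands the job in, once; it reports no verdict.
Trained networks look in a picture, given as the dict that the camera call returned (one of the last four; its "shot" number tells which), for a name from the list of things; names that differ only in an ending like _2 or _b are one class to them, and where a whole thing is asked for, a point or a joint stands for the part that bears it (a point fixed in the world has none). Each returns a list of dicts, best first, with "confidence" (0 to 1); they miss things now and then, are a little off and sometimes report something else, mostly with a low value. They report only what shows in the picture. A call takes as long as a camera call. They do not tell look-alikes from the thing itself.
- silhouettes(target, picture): "pixels" (400x640 bool, what is visible of it) and "box" ([centre column, centre row, width, height] in pixels, round what is visible of it).
The state is a dict: "time_s": time; "q": joint angles; "qvel": joint speeds; "joint_efforts": joint torques, N m; "position": TCP position; "tool_rot": TCP orientation; "ft_force": force on the tool from outside, world axes, zero at the start; "wrist_torque": the same for the moment, N m; "grip_width": finger opening in m.
Only numpy, scipy, OpenCV 4.12 (cv2) and the standard library are available. Lean on these libraries where they do the work, as an engineer would, in place of code of your own. Each camera call takes 0.05 s, during which the arm holds its last target.

## Working session

There is one attempt and no reset: what is moved stays moved. The work goes in short steps, Python scripts to look and compute and a shell command to move; the robot and the scene stay as the last step left them, time stands still between calls to the robot, and variables do not carry over. Pictures are saved under pics/ and viewed, and the job is handed in when it is done.

```bash
mkdir -p pics; ls; cat > h.py <<'E'
import numpy as np,cv2
from rig import *
def K(p): return np.array([[p['fx'],0,p['cx']],[0,p['fy'],p['cy']],[0,0,1.]])
def ray(p,uv):
    n=cv2.undistortPoints(np.array([[uv]],float),K(p),np.array(p['D'],float))[0,0]
    R=np.array(p['rotation']).reshape(3,3); return np.array(p['xyz']),R@np.array([n[0],n[1],1.])
def atz(p,uv,z):
    o,d=ray(p,uv); return o+d*(z-o[2])/d[2]
def tri(p1,uv1,p2,uv2):
    o1,d1=ray(p1,uv1);o2,d2=ray(p2,uv2)
    A=np.array([d1,-d2]).T;s=np.linalg.lstsq(A,o2-o1,rcond=None)[0]
    a=o1+s[0]*d1;b=o2+s[1]*d2
    return (a+b)/2,np.linalg.norm(a-b)
def proj(p,X):
    R=np.array(p['rotation']).reshape(3,3);t=-R.T@np.array(p['xyz'])
    return cv2.projectPoints(np.atleast_2d(np.array(X,float)),cv2.Rodrigues(R.T)[0],t,K(p),np.array(p['D'],float))[0][:,0]
def save(p,name,box=None,s=1):
    f=p['frame'][:,:,::-1]
    if box: x0,y0,x1,y1=box; f=f[y0:y1,x0:x1]
    cv2.imwrite('pics/'+name,cv2.resize(f,None,fx=s,fy=s,interpolation=cv2.INTER_CUBIC))
E
python3 - <<'E'
from h import *
import pickle
s=observe();print(s['time_s'],s['position'],np.round(s['tool_rot'],3).tolist(),s['grip_width'],grip_depth)
P={}
for n in('scene','top'):
    p=get_image(n);P[n]=p;save(p,n+'0.png');print(n,p['xyz'],np.round(p['rotation'],3).tolist(),p['fx'],p['cx'],p['cy'],p['D'])
pickle.dump(P,open('p0.pkl','wb'))
E
```

```text
pics
0.0 [ 0.13540191 -0.53277751  0.23070323] [[0.969, 0.246, -0.0], [0.246, -0.969, 0.001], [0.0, -0.001, -1.0]] 0.08507301055972377 0.0187
scene [1.43825613 0.60858168 1.03594963] [[-0.594, 0.521, -0.613], [0.805, 0.388, -0.449], [0.004, -0.76, -0.65]] 412.1700594384423 325.08883742352833 207.18264618416677 [-0.02688733  0.          0.          0.          0.        ]
top [0.40436941 0.00316079 1.36741795] [[-0.013, -0.989, 0.149], [-1.0, 0.012, -0.004], [0.003, -0.149, -0.989]] 403.732454691128 325.0918957366477 193.65848550325558 [-0.03788907  0.          0.          0.          0.        ]
```

View pics/scene0.png

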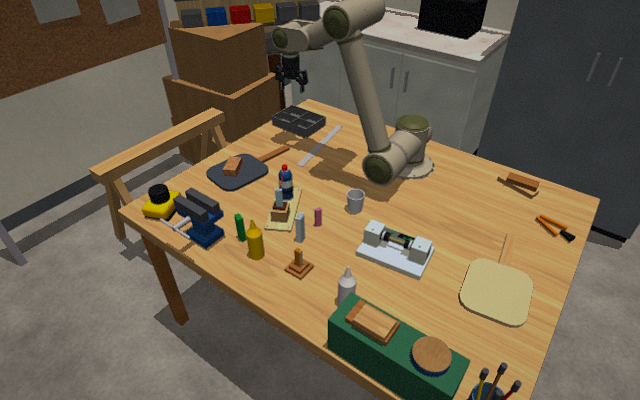

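View pics/top0.png

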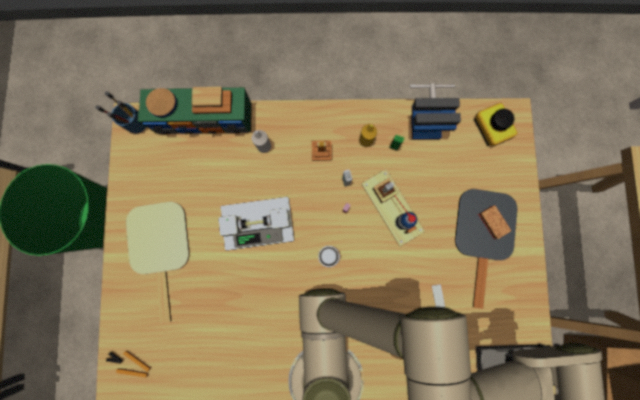

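```bash
python3 - <<'E'
from h import *
import pickle
P=pickle.load(open('p0.pkl','rb'))
a=P['scene'];b=P['top']
save(a,'c1.png',(220,150,345,280),6);save(b,'c2.png',(325,140,440,260),5)
save(a,'c3.png',(340,200,450,290),6);save(b,'c4.png',(205,185,310,265),6)
E
```

```text
(no output)
```

View pics/c1.png

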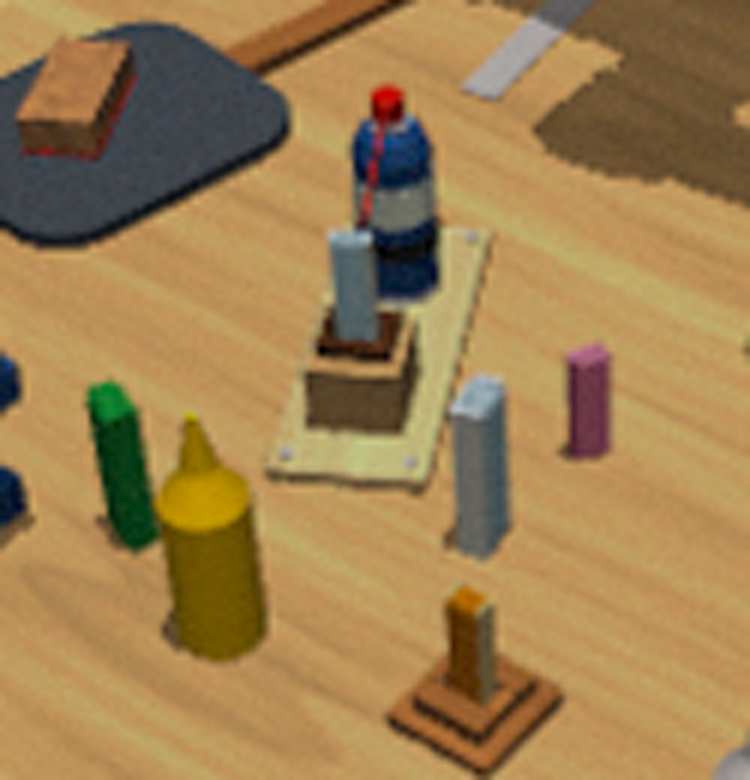

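View pics/c2.png

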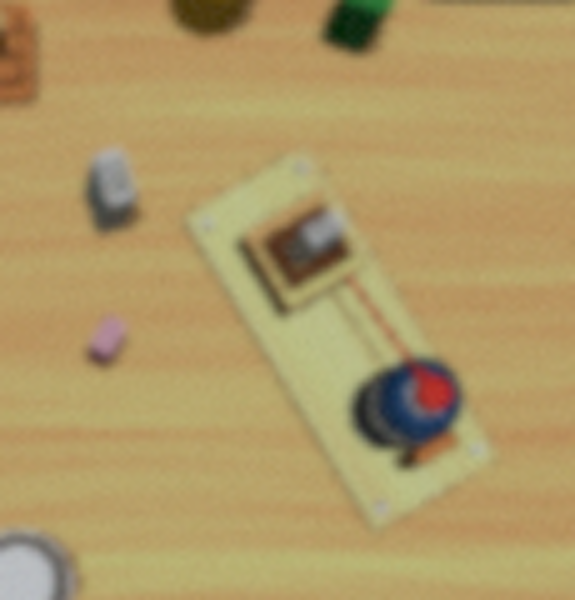

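View pics/c3.png

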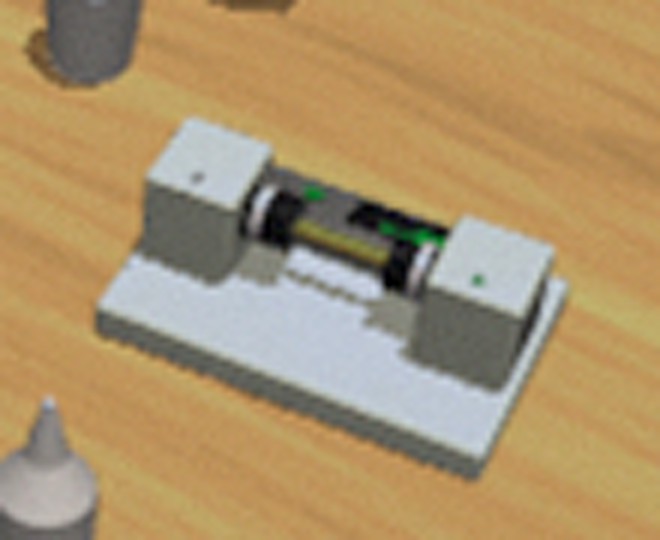

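View pics/c4.png

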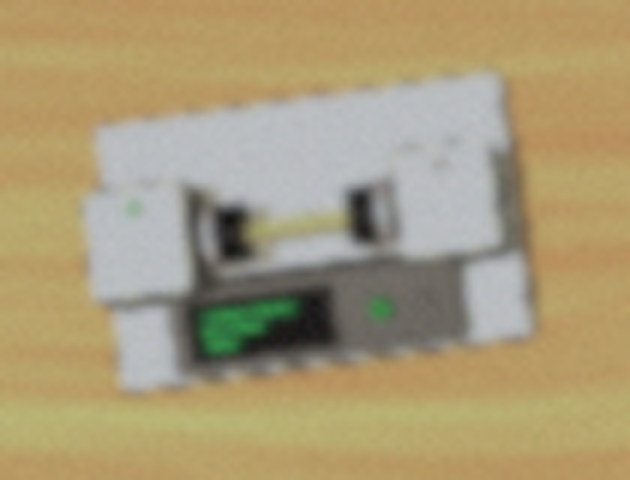

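```bash
cat > fit.py <<'E'
from h import *
import pickle
from scipy.optimize import least_squares
P=pickle.load(open('p0.pkl','rb'));A=P['scene'];B=P['top']
def px(c,o,s): return (np.array(c,float)+.5)/s-.5+np.array(o)
def fit(obs,x0):
    # obs: (cam, pixel, local xyz)
    def f(v):
        c,s=np.cos(v[2]),np.sin(v[2]);R=np.array([[c,-s,0],[s,c,0],[0,0,1]])
        return np.concatenate([proj(p,R@np.array(l)+[v[0],v[1],0])[0]-u for p,u,l in obs])
    r=least_squares(f,x0,loss='soft_l1');
    print(np.round(r.x[:2],4),np.degrees(r.x[2]),np.round(f(r.x).reshape(-1,2),2).tolist());return r.x
a=lambda c:px(c,(220,150),6); b=lambda c:px(c,(325,140),5)
st=[(B,b((300,150)),(.125,-.05,.012)),(B,b((187,217)),(.125,.05,.012)),(B,b((377,530)),(-.125,.05,.012)),(B,b((493,455)),(-.125,-.05,.012)),
(A,a((428,484)),(.125,.05,.012)),(A,a((268,470)),(.125,-.05,.012)),(A,a((490,230)),(-.125,.05,.012)),
(B,b((433,390)),(-.06,0,.162)),(A,a((388,96)),(-.06,0,.162)),
(A,a((308,372)),(.09,-.03,.062)),(A,a((412,380)),(.09,.03,.062)),(B,b((360,260)),(.03,-.03,.062)),(B,b((288,310)),(.03,.03,.062)),
(B,b((322,228)),(.06,0,.142)),(A,a((352,235)),(.06,0,.142))]
S=fit(st,[.45,-.2,.5])
a=lambda c:px(c,(340,200),6); b=lambda c:px(c,(205,185),6)
mt=[(B,b(c),l) for c,l in [((97,128),(.075,.115,.024)),((498,72),(.075,-.115,.024)),((533,338),(-.075,-.115,.024)),((122,390),(-.075,.115,.024)),
 ((85,195),(.03,.11,.089)),((183,182),(.03,.055,.089)),((192,297),(-.03,.055,.089)),((93,302),(-.03,.11,.089)),((393,150),(.03,-.055,.089)),((490,142),(.03,-.11,.089)),((500,250),(-.03,-.11,.089)),((400,260),(-.03,-.055,.089))]]
mt+=[(A,a(c),l) for c,l in [((97,310),(.075,-.115,.024)),((475,457),(.075,.115,.024)),((568,288),(-.075,.115,.024)),
 ((148,178),(.03,-.11,.089)),((190,118),(-.03,-.11,.089)),((272,158),(-.03,-.055,.089)),((240,205),(.03,-.055,.089)),((422,282),(.03,.055,.089)),((460,215),(-.03,.055,.089)),((553,247),(-.03,.11,.089)),((520,302),(.03,.11,.089))]]
M=fit(mt,[.4,.2,.1])
np.save('fit.npy',[S,M])
def T(v,l):
    c,s=np.cos(v[2]),np.sin(v[2]);return np.round(np.array([[c,-s,0],[s,c,0],[0,0,1]])@np.array(l)+[v[0],v[1],0],4)
print('cap',T(S,(-.06,0,.162)),'nest',T(S,(.06,0,.062)),'beam',T(M,(0,0,.062)))
X,e=tri(A,px((388,96),(220,150),6),B,px((433,390),(325,140),5));print('cap tri',X,e)
X,e=tri(A,px((352,235),(220,150),6),B,px((322,228),(325,140),5));print('blk tri',X,e)
for n,p in P.items():
    im=cv2.resize(p['frame'][:,:,::-1],None,fx=4,fy=4,interpolation=cv2.INTER_CUBIC)
    def box(v,lo,hi,col):
        pts=np.array([T(v,(x,y,z)) for x in(lo[0],hi[0]) for y in (lo[1],hi[1]) for z in (lo[2],hi[2])])
        q=(proj(p,pts)+.5)*4-.5
        for i in range(8):
            for k in(1,2,4):
                if not i&k: cv2.line(im,tuple(int(x) for x in np.round(q[i])),tuple(int(x) for x in np.round(q[i|k])),col,1)
    box(S,(-.125,-.05,0),(.125,.05,.012),(0,0,255));box(S,(.03,-.03,.012),(.09,.03,.062),(0,0,255));box(S,(.052,-.012,.062),(.068,.012,.142),(255,0,255));box(S,(-.071,-.011,.15),(-.049,.011,.162),(0,255,0))
    box(M,(-.075,-.115,0),(.075,.115,.024),(0,0,255));
    for y in(-.11,.055): box(M,(-.03,y,.024),(.03,y+.055,.089),(255,0,0))
    for nm,(x0,y0,x1,y1) in {'s':((250,150,345,280) if n=='scene' else (350,150,440,260)),'m':((340,200,450,290) if n=='scene' else (205,185,310,265))}.items():
        cv2.imwrite(f'pics/o_{n}_{nm}.png',cv2.resize(im[4*y0:4*y1,4*x0:4*x1],None,fx=1.15,fy=1.15))
E
python3 fit.py
```

```text
[ 0.5622 -0.2287] 30.566964151464145 [[-0.01, -1.59], [-2.08, -0.11], [-0.42, 0.36], [1.32, -0.26], [0.55, -0.51], [-0.14, -0.22], [0.32, -0.6], [-0.11, -0.07], [0.09, -0.49], [-0.54, -0.27], [-1.39, -0.42], [0.69, 0.55], [-0.32, -0.02], [-0.48, -0.24], [0.38, 0.44]]
[0.5117 0.2265] 6.907261223890231 [[-0.52, -0.77], [0.6, -0.42], [0.2, -0.28], [-0.34, 0.24], [-0.8, -0.7], [0.01, -0.8], [0.42, -1.23], [-0.34, 0.22], [-0.7, -0.01], [0.28, -0.94], [0.87, -0.27], [0.28, 0.36], [-0.57, -1.6], [1.43, 0.01], [0.85, -1.44], [-0.73, -1.06], [-0.21, -1.5], [0.92, -2.77], [-0.95, 0.14], [0.31, -0.76], [0.45, -1.01], [1.06, -0.46], [0.48, 2.14]]
cap [ 0.5105 -0.2592  0.162 ] nest [ 0.6139 -0.1982  0.062 ] beam [0.5117 0.2265 0.062 ]
cap tri [ 0.51049075 -0.2600249   0.15945529] 0.00019028798615745138
blk tri [ 0.61323742 -0.19991548  0.14267341] 0.0008853107214199598
```

View pics/o_scene_s.png

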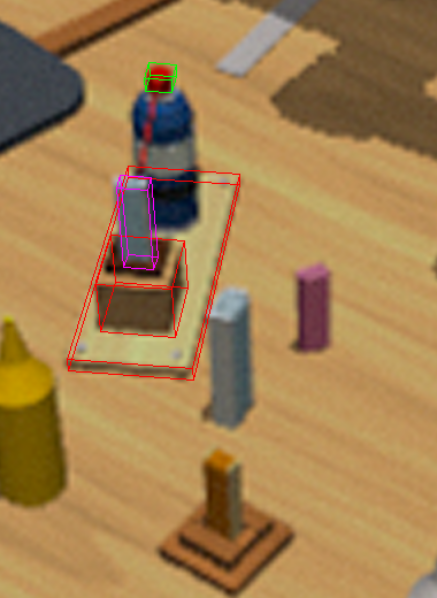

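View pics/o_top_s.png

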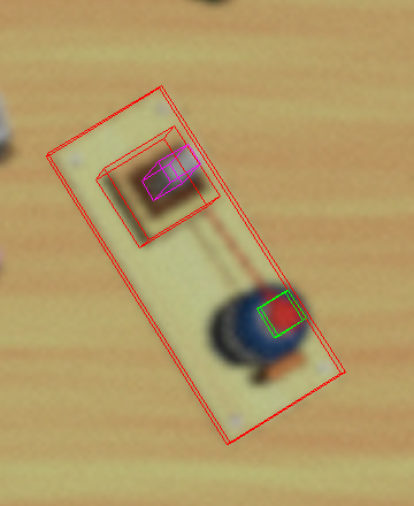

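View pics/o_scene_m.png

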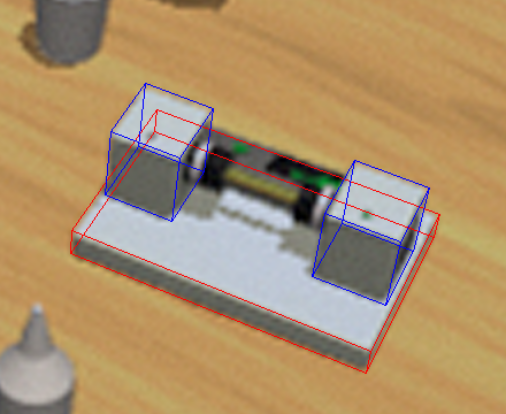

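View pics/o_top_m.png

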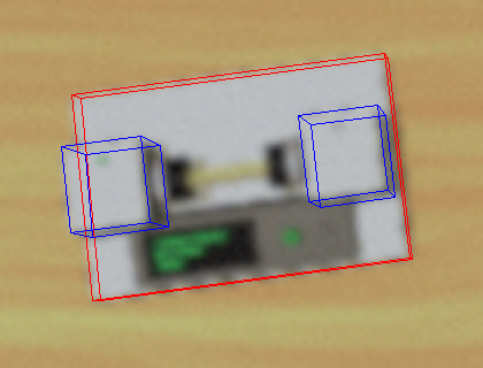

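Clear-coloured candidates are the block in the nest (scene 279,198; top 388,186) and a taller, thicker loose one (scene 300,227; top 347,177). The green one (240,228), the pink one (318,217) and the amber one in its holder (298,258) are ruled out by colour. The close crop shows the nest block is the smaller of the two clear ones and stands in the nest, so I choose that one. The fits agree with the given heights: the cap triangulates to z 0.159 and the block top to 0.143.

```bash
python3 -m crank '{"slide":[[0.04,-0.016,0],[0.09,-0.036,0],[0.14,-0.056,0],[0.19,-0.076,0],[0.24,-0.096,0],[0.29,-0.116,0],[0.34,-0.136,0],[0.38,-0.152,0]],"roll":[-0.05,-0.1,-0.15,-0.2,-0.25,-0.285,-0.285,-0.285],"grip":[0,0,0,0,0,0,0,0]}' 30
cat > go.py <<'E'
from h import *
import sys
x,y,z=map(float,sys.argv[1:4]);yaw=float(sys.argv[4])  # yaw=angle of tool y
s=observe();R=np.array(s['tool_rot']);d=R.T@(np.array([x,y,z])-s['position'])
cy=np.degrees(np.arctan2(R[1,1],R[0,1]));print('t',s['time_s'],'pos',np.round(s['position'],4),'yaw',cy,'F',np.round(s['ft_force'],2),'w',s['grip_width'],'q',np.round(s['q'],1))
print('slide',np.round(d,4),'roll',np.round(-np.radians(yaw-cy),4),'tilt',np.round(R[:,2],4))
E
python3 go.py .5105 -.2595 .19 -59.43
```

```text
time_s: 0.9
position: [0.4546, -0.3001, 0.2311]
tool_rot: [[0.861, 0.509, -0.0], [0.509, -0.861, 0.0], [-0.0, -0.0, -1.0]]
ft_force: [0.4, -0.6, -0.2]
grip_width: 0.0001
t 0.9 pos [ 0.4546 -0.3001  0.2311] yaw -59.416147388583006 F [ 0.39 -0.57 -0.18] w 8.56479161564976e-05 q [-45.9  21.3  75.2  -0.   83.6  13.5]
slide [ 0.0688 -0.0064  0.0411] roll 0.0002 tilt [-3.e-04  3.e-04 -1.e+00]
```

```bash
python3 -m crank '{"slide":[[0.02,-0.002,0.005],[0.04,-0.004,0.015],[0.0546,-0.0055,0.025],[0.0546,-0.0055,0.035],[0.0546,-0.0055,0.041],[0.0546,-0.0055,0.041],[0.0546,-0.0055,0.041],[0.0546,-0.0055,0.041]],"roll":[0,0,0,0,0,0,0,0],"grip":[0,0,0,0,0,0,0,0]}'
python3 go.py .5105 -.2595 .164 -59.43
python3 - <<'E'
from h import *
import pickle
P={n:get_image(n) for n in('scene','top')};pickle.dump(P,open('p1.pkl','wb'))
save(P['scene'],'d1.png',(245,100,345,240),4);save(P['top'],'d2.png',(350,150,470,260),5)
s=observe()
for n in P: print(n,proj(P[n],s['position']))
E
```

```text
time_s: 1.7
position: [0.4972, -0.2698, 0.1909]
tool_rot: [[0.861, 0.508, 0.001], [0.508, -0.861, -0.001], [0.0, 0.001, -1.0]]
ft_force: [0.5, -0.4, 0.5]
grip_width: -0.0004
t 1.7 pos [ 0.4972 -0.2698  0.1909] yaw -59.46772701588557 F [ 0.45 -0.42  0.51] w -0.0004215006873471472 q [-40.5  25.2  75.8  -0.   79.   19. ]
slide [ 0.0167 -0.0021  0.0269] roll -0.0007 tilt [ 7.e-04 -7.e-04 -1.e+00]
scene [[284.09093552 156.05457172]]
top [[416.8962371  221.09551222]]
```

View pics/d1.png

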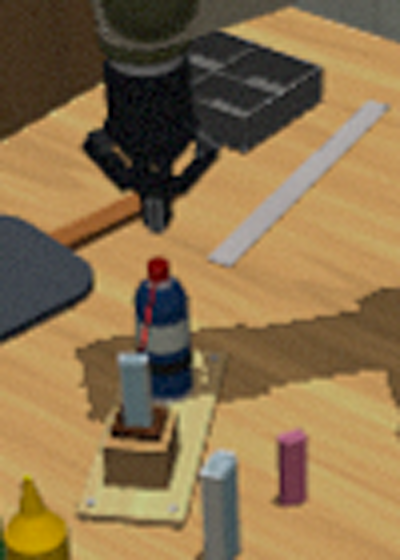

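View pics/d2.png

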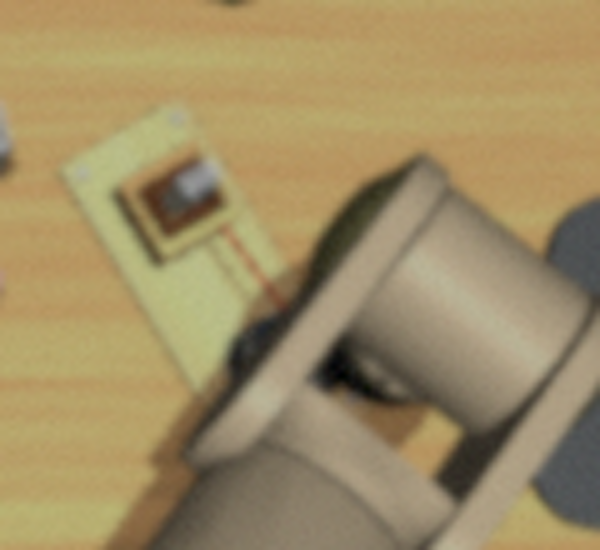

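```bash
cat > fit2.py <<'E'
import io,contextlib
with contextlib.redirect_stdout(io.StringIO()):
    from fit import *
def f(v,full=False):
    out=[]
    for obs,w in((st,v[:3]),(mt,v[3:6])):
        c,s=np.cos(w[2]),np.sin(w[2]);R=np.array([[c,-s,0],[s,c,0],[0,0,1]])
        for p,u,l in obs:
            o=v[6:8] if p is A else v[8:10]
            out.append(proj(p,R@np.array(l)+[w[0],w[1],0])[0]+o-u)
    r=np.concatenate(out)
    return r if full else np.concatenate([r,v[6:]/.7])
r=least_squares(f,list(S)+list(M)+[0]*4,loss='soft_l1')
print(np.round(r.x,4));S,M=r.x[:3],r.x[3:6]
print('cap',T(S,(-.06,0,.162)),'nest',T(S,(.06,0,.062)),'beam',T(M,(0,0,.062)),np.degrees(S[2]),np.degrees(M[2]))
E
python3 fit2.py
```

```text
[ 0.5618 -0.2293  0.5341  0.5115  0.2262  0.122  -0.0834  0.6175 -0.0763
  0.1705]
cap [ 0.5102 -0.2599  0.162 ] nest [ 0.6135 -0.1988  0.062 ] beam [0.5115 0.2262 0.062 ] 30.599072711661865 6.99115903538539
```

```bash
python3 -m crank '{"slide":[[0.008,-0.001,0.006],[0.0165,-0.002,0.012],[0.0165,-0.002,0.019],[0.0165,-0.002,0.019],[0.0165,-0.002,0.019],[0.0165,-0.002,0.019],[0.0165,-0.002,0.019],[0.0165,-0.002,0.019]],"roll":[0,0,0,0,0,0,0,0],"grip":[0,0,0,0,0,0,0,0]}' >/dev/null
python3 go.py .5103 -.2597 .156 -59.40
python3 - <<'E'
from h import *
p=get_image('scene');save(p,'d3.png',(255,120,330,220),6)
E
```

```text
t 2.6 pos [ 0.5106 -0.2592  0.1716] yaw -59.42397672648296 F [-0.42 -0.54  0.55] w 0.00018448591065674578 q [-38.8  26.8  76.4  -0.   76.8  20.7]
slide [-0.0005  0.0003  0.0156] roll -0.0004 tilt [ 3.e-04 -3.e-04 -1.e+00]
```

View pics/d3.png

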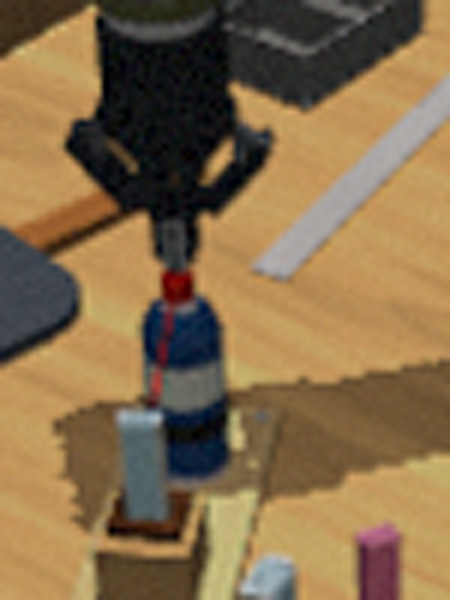

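Fingertips (crop 177,262) sit right over the cap (177,285). Pressing.

```bash
python3 -m crank '{"slide":[[0,0,0.005],[0,0,0.009],[0,0,0.012],[0,0,0.014],[0,0,0.0155],[0,0,0.0155],[0,0,0.0155],[0,0,0.0155]],"roll":[0,0,0,0,0,0,0,0],"grip":[0,0,0,0,0,0,0,0]}' >/dev/null
python3 go.py .5103 -.2597 .156 -59.40
```

```text
t 3.45 pos [ 0.5106 -0.2591  0.1565] yaw -59.412780350916776 F [-1.84  1.72  7.44] w 2.3074149446351324e-05 q [-38.7  27.6  77.7  -0.   74.7  20.7]
slide [-0.0006  0.0004  0.0005] roll -0.0002 tilt [ 4.e-04 -5.e-04 -1.e+00]
```

```bash
python3 -m crank '{"slide":[[0,0,0.001],[0,0,0.002],[0,0,0.002],[0,0,0.002],[0,0,0.002],[0,0,0.002],[0,0,0.002],[0,0,0.002]],"roll":[0,0,0,0,0,0,0,0],"grip":[0,0,0,0,0,0,0,0]}' >/dev/null
python3 go.py .5103 -.2597 .156 -59.40
```

```text
t 4.25 pos [ 0.5107 -0.2591  0.1559] yaw -59.40789114172983 F [-6.22  3.31 17.56] w 0.0002540975059190546 q [-38.7  27.6  77.8  -0.   74.5  20.7]
slide [-0.0006  0.0003 -0.0001] roll -0.0001 tilt [ 0.0015 -0.0016 -1.    ]
```

Bottomed: 17 N, with the tip stopped at 0.156. Releasing now.

```bash
python3 -m crank '{"slide":[[0,0,-0.01],[0,0,-0.02],[0,0,-0.03],[0,0,-0.04],[0,0,-0.06],[0,0,-0.07],[0,0,-0.07],[0,0,-0.07]],"roll":[0,0,0,0,0,0,0,0],"grip":[0,0,0,0,0,0,0,0]}' >/dev/null
python3 go.py .6135 -.1988 .224 -59.40
python3 - <<'E'
from h import *
import pickle
p=get_image('scene');save(p,'d4.png',(255,120,330,220),6)
q=get_image('top');save(q,'d5.png',(360,160,420,220),9)
pickle.dump({'scene':p,'top':q},open('p2.pkl','wb'))
for a in(p,q):
    for r in silhouettes('resin_block',a): print(r['confidence'],r['box'])
E
```

```text
t 5.05 pos [ 0.5104 -0.2589  0.2233] yaw -59.417177938778714 F [-0.17  0.34  0.21] w -6.575683523250451e-05 q [-38.7  24.4  71.5  -0.   84.2  20.7]
slide [ 0.1193  0.0007 -0.0007] roll -0.0003 tilt [-6.e-04  5.e-04 -1.e+00]
0.69 [299.9, 228.6, 12.6, 27.2]
0.68 [318.1, 217.7, 5.9, 14.8]
0.68 [241.6, 226.4, 12.1, 24.5]
0.6 [389.1, 188.7, 16.0, 11.0]
0.56 [347.7, 207.6, 4.4, 7.9]
0.43 [395.5, 140.1, 12.7, 17.4]
```

View pics/d4.png

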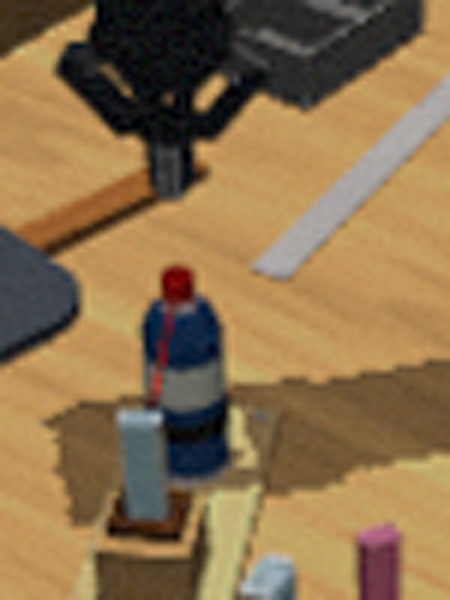

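View pics/d5.png

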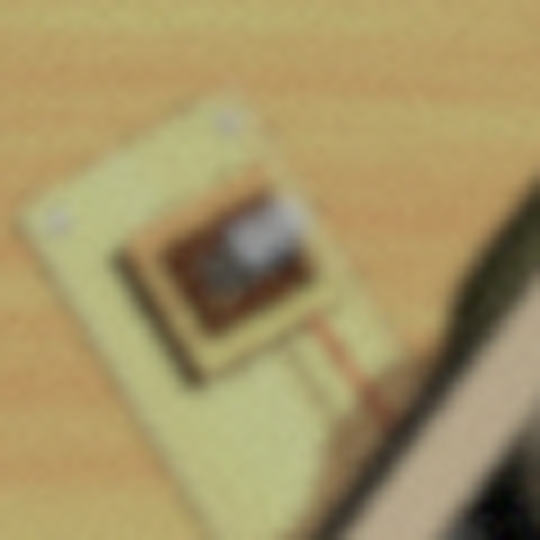

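```bash
python3 - <<'E'
from h import *
import pickle
P=pickle.load(open('p2.pkl','rb'));a,b=P['scene'],P['top']
ua=(np.array((139,413))+.5)/6-.5+[255,120]; ub=(np.array((268,230))+.5)/9-.5+[360,160]
print(atz(b,ub,.142),atz(a,ua,.142),atz(a,ua-[0,.62],.142),tri(a,ua-[0,.62],b,ub))
E
```

```text
[ 0.61335904 -0.20069364  0.142     ] [ 0.61238139 -0.20365144  0.142     ] [ 0.60970354 -0.20601459  0.142     ] (array([ 0.61329706, -0.20094466,  0.14629217]), np.float64(0.0022880543913398757))
```

```bash
python3 -m crank '{"slide":[[0.03,0,0],[0.06,0.001,0],[0.09,0.001,0],[0.119,0.001,0],[0.119,0.001,0.01],[0.119,0.001,0.02],[0.119,0.001,0.02],[0.119,0.001,0.02]],"roll":[0,0,0,0,0,0,0,0],"grip":[0.07,0.07,0.07,0.07,0.07,0.07,0.07,0.07]}' >/dev/null
python3 go.py .6133 -.1995 .105 -59.40
python3 - <<'E'
from h import *
p=get_image('scene');save(p,'e1.png',(235,110,335,230),5)
E
```

```text
t 6.05 pos [ 0.6128 -0.2     0.2037] yaw -59.47914321189192 F [-0.96  0.6  -1.05] w 0.07021898637773678 q [-28.6  32.6  60.5  -0.   87.   30.9]
slide [ 0.0007 -0.0001  0.0987] roll -0.0014 tilt [-8.e-04  3.e-04 -1.e+00]
```

View pics/e1.png

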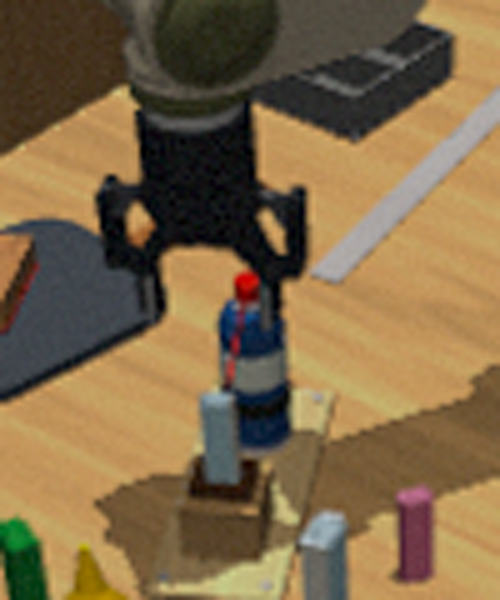

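```bash
python3 -m crank '{"slide":[[0.0005,0,0.02],[0.0005,0,0.04],[0.0005,0,0.06],[0.0005,0,0.08],[0.0005,0,0.098],[0.0005,0,0.098],[0.0005,0,0.098],[0.0005,0,0.098]],"roll":[0,0,0,0,0,0,0,0],"grip":[0.07,0.07,0.07,0.07,0.07,0.07,0.07,0.07]}' >/dev/null
python3 go.py .6133 -.1995 .105 -59.40
python3 - <<'E'
from h import *
p=get_image('scene');save(p,'e2.png',(235,130,335,250),5)
E
```

```text
t 6.9 pos [ 0.6144 -0.1996  0.1074] yaw -59.429967741418835 F [ 0.08  0.01 -0.3 ] w 0.07027742723906868 q [-28.5  37.1  68.4  -0.   74.3  31. ]
slide [-0.0009 -0.0007  0.0024] roll -0.0005 tilt [ 0.0022 -0.0012 -1.    ]
```

View pics/e2.png

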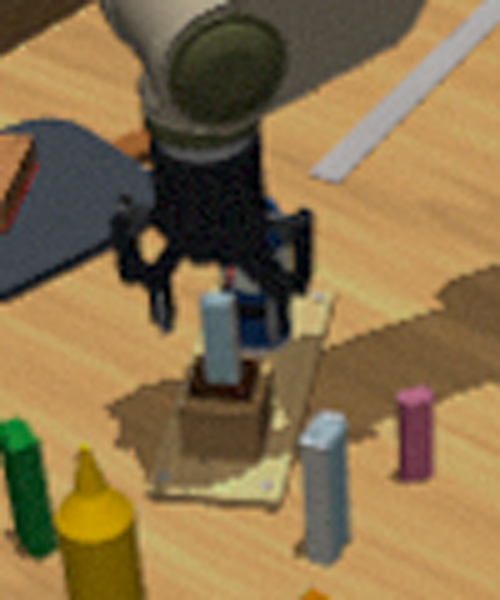

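```bash
python3 -m crank '{"slide":[[0,0,0.001],[0,0,0.002],[0,0,0.002],[0,0,0.002],[0,0,0.002],[0,0,0.002],[0,0,0.002],[0,0,0.002]],"roll":[0,0,0,0,0,0,0,0],"grip":[0.05,0.04,0.03,0.02,0.015,0.015,0.015,0.015]}' 30
python3 go.py .6133 -.1995 .105 -59.40
python3 - <<'E'
from h import *
p=get_image('scene');save(p,'e3.png',(235,130,335,250),5)
E
```

```text
time_s: 7.75
position: [0.6142, -0.1995, 0.1039]
tool_rot: [[0.861, 0.509, 0.001], [0.509, -0.861, -0.001], [0.0, 0.001, -1.0]]
ft_force: [2.3, -3.4, -0.8]
grip_width: 0.0235
t 7.75 pos [ 0.6142 -0.1995  0.1039] yaw -59.42660822640416 F [ 2.29 -3.41 -0.76] w 0.023516373663295963 q [-28.5  37.4  68.6  -0.   74.   31. ]
slide [-0.0008 -0.0005 -0.0011] roll -0.0005 tilt [ 8.e-04 -7.e-04 -1.e+00]
```

View pics/e3.png

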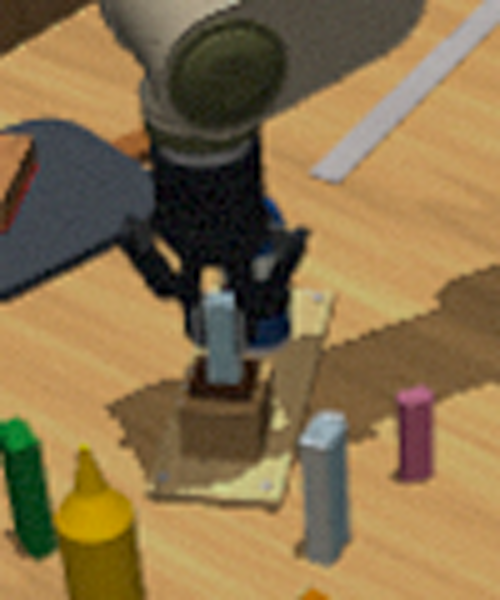

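```bash
python3 -m crank '{"slide":[[0,0.0005,-0.005],[0,0.0005,-0.015],[0,0.0005,-0.03],[0,0.0005,-0.05],[0,0.0005,-0.07],[0,0.0005,-0.09],[0,0.0005,-0.11],[0,0.0005,-0.12]],"roll":[0,0,0,0,0,0,0,0],"grip":[0.015,0.015,0.015,0.015,0.015,0.015,0.015,0.015]}' 30 >/dev/null
python3 -m crank '{"slide":[[0,0,-0.005],[0,0,-0.005],[0,0,-0.005],[0,0,-0.005],[0,0,-0.005],[0,0,-0.005],[0,0,-0.005],[0,0,-0.005]],"roll":[0,0,0,0,0,0,0,0],"grip":[0.015,0.015,0.015,0.015,0.015,0.015,0.015,0.015]}' 30 >/dev/null
python3 go.py .5115 .2262 .225 6.99
python3 - <<'E'
from h import *
p=get_image('scene');save(p,'e4.png',(235,100,335,220),5)
E
```

```text
t 9.4 pos [ 0.6142 -0.1995  0.2287] yaw -59.415667548198925 F [-0.01  0.37 -0.63] w 0.02337454625063059 q [-28.5  31.9  57.7   0.   90.5  30.9]
slide [ 0.1282 -0.4188  0.0038] roll -1.159 tilt [-1.e-04  1.e-04 -1.e+00]
```

View pics/e4.png

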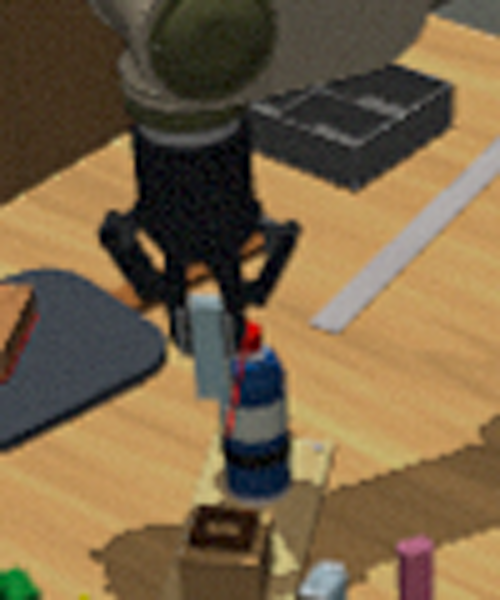

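```bash
python3 -m crank '{"slide":[[0.005,-0.015,0],[0.013,-0.04,0],[0.022,-0.07,0],[0.032,-0.105,0],[0.043,-0.14,0],[0.054,-0.175,0],[0.064,-0.21,0],[0.073,-0.24,0]],"roll":[-0.05,-0.12,-0.2,-0.28,-0.36,-0.44,-0.52,-0.6],"grip":[0.015,0.015,0.015,0.015,0.015,0.015,0.015,0.015]}' 30 >/dev/null
python3 -m crank '{"slide":[[0,0,0],[0,0,0],[0,0,0],[0,0,0],[0,0,0],[0,0,0],[0,0,0],[0,0,0]],"roll":[0,0,0,0,0,0,0,0],"grip":[0.015,0.015,0.015,0.015,0.015,0.015,0.015,0.015]}' 30 >/dev/null
python3 go.py .5115 .2262 .225 6.99
```

```text
t 11.05 pos [0.555  0.0441 0.2288] yaw -25.04891276636779 F [ 0.1   0.79 -0.34] w 0.023644607625615634 q [-7.6 22.6 73.5  0.  83.9 17.4]
slide [ 0.1465 -0.1165  0.0038] roll -0.5592 tilt [ 0.  0. -1.]
```

```bash
python3 -m crank '{"slide":[[0.015,-0.012,0],[0.04,-0.032,0],[0.065,-0.052,0],[0.09,-0.072,0],[0.112,-0.09,0],[0.13,-0.104,0],[0.1465,-0.1165,0],[0.1465,-0.1165,0]],"roll":[-0.06,-0.14,-0.22,-0.3,-0.38,-0.46,-0.53,-0.56],"grip":[0.015,0.015,0.015,0.015,0.015,0.015,0.015,0.015]}' 30 >/dev/null
python3 -m crank '{"slide":[[0,0,0],[0,0,0],[0,0,0],[0,0,0],[0,0,0],[0,0,0],[0,0,0],[0,0,0]],"roll":[0,0,0,0,0,0,0,0],"grip":[0.015,0.015,0.015,0.015,0.015,0.015,0.015,0.015]}' 30 >/dev/null
python3 go.py .5115 .2262 .225 6.99
python3 - <<'E'
from h import *
p=get_image('scene');save(p,'f1.png',(340,130,460,290),4)
s=observe()
print(proj(p,s['position']), proj(p,s['position']-[0,0,.042]))
q=get_image('top');save(q,'f2.png',(190,160,320,270),5)
E
```

```text
t 12.65 pos [0.5114 0.2262 0.2288] yaw 7.0421046566085455 F [ 0.47  0.02 -0.98] w 0.02360397675294074 q [11.7 22.8 73.1  0.  84.1  4.7]
slide [-0.      0.0001  0.0038] roll 0.0009 tilt [ 0.  0. -1.]
[[403.04631666 201.39813338]] [[401.3468873  211.69694237]]
```

View pics/f1.png

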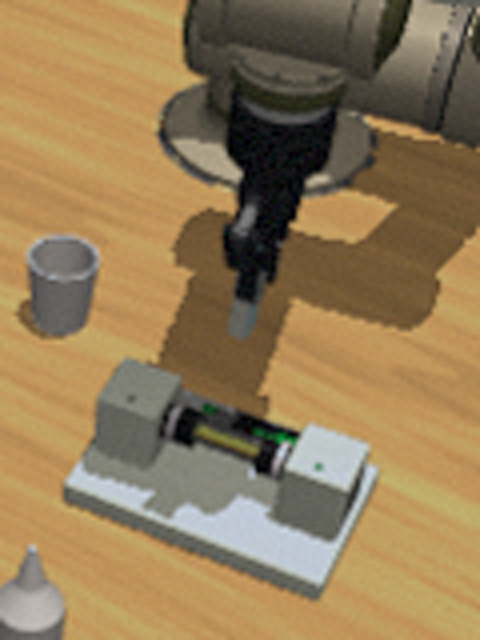

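View pics/f2.png

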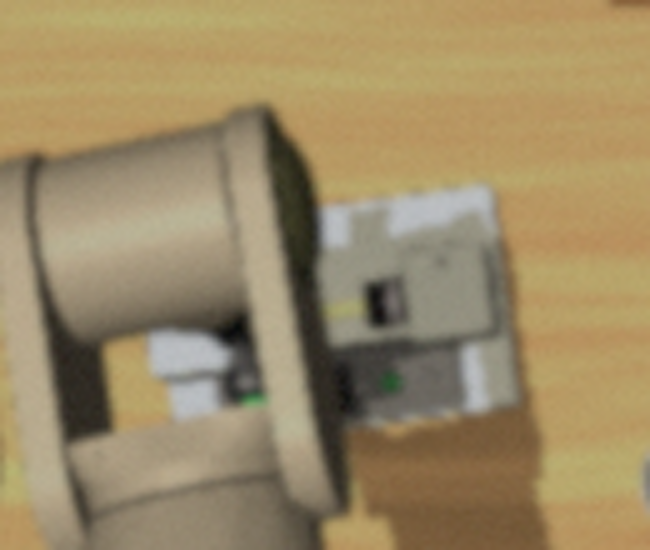

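```bash
python3 -m crank '{"slide":[[0,0,0.01],[0,0,0.03],[0,0,0.05],[0,0,0.07],[0,0,0.085],[0,0,0.095],[0,0,0.095],[0,0,0.095]],"roll":[0,0,0,0,0,0,0,0],"grip":[0.015,0.015,0.015,0.015,0.015,0.015,0.015,0.015]}' 30 >/dev/null
python3 go.py .5115 .2262 .085 6.99
cat > ov.py <<'E'
from h import *
import sys
p=get_image('scene');s=observe();R=np.array(s['tool_rot']);c=s['position']
h=float(sys.argv[2]) # tcp above block bottom
x0,y0,x1,y1=355,165,445,285;k=8
im=cv2.resize(p['frame'][y0:y1,x0:x1,::-1],None,fx=k,fy=k,interpolation=cv2.INTER_CUBIC)
cv2.imwrite('pics/'+sys.argv[1]+'_raw.png',cv2.resize(im,None,fx=.62,fy=.62))
pts=np.array([c+R@np.array([x,y,z]) for x in(-.008,.008) for y in(-.012,.012) for z in(h,h-.08)])
q=(proj(p,pts)+[0,.62]-[x0,y0]+.5)*k-.5
for i in range(8):
    for b in(1,2,4):
        if not i&b: cv2.line(im,tuple(int(t) for t in q[i]),tuple(int(t) for t in q[i|b]),(255,0,255),1)
cv2.imwrite('pics/'+sys.argv[1]+'.png',cv2.resize(im,None,fx=.62,fy=.62))
E
python3 ov.py g1 .042
```

```text
t 13.55 pos [0.5116 0.2263 0.1341] yaw 7.049171287483836 F [ 0.26 -0.24  0.52] w 0.023625612014483908 q [11.7 27.8 81.6  0.  70.6  4.7]
slide [-0.0001 -0.0001  0.0491] roll 0.001 tilt [ 4.e-04  1.e-04 -1.e+00]
```

View pics/g1.png

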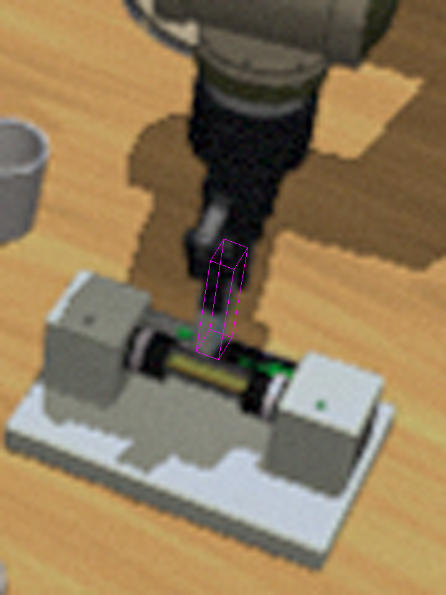

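View pics/g1_raw.png

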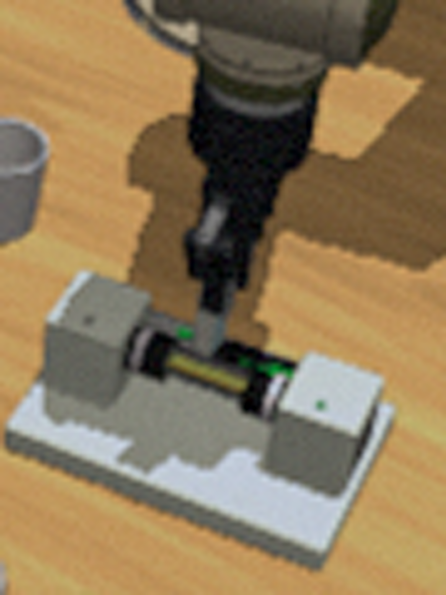

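```bash
python3 -m crank '{"slide":[[0,0,0.006],[0,0,0.014],[0,0,0.022],[0,0,0.03],[0,0,0.038],[0,0,0.044],[0,0,0.048],[0,0,0.048]],"roll":[0,0,0,0,0,0,0,0],"grip":[0.015,0.015,0.015,0.015,0.015,0.015,0.015,0.015]}' 30 >/dev/null
python3 -m crank '{"slide":[[0,0,0],[0,0,0],[0,0,0],[0,0,0],[0,0,0],[0,0,0],[0,0,0],[0,0,0]],"roll":[0,0,0,0,0,0,0,0],"grip":[0.015,0.015,0.015,0.015,0.015,0.015,0.015,0.015]}' 30 >/dev/null
python3 go.py .5115 .2262 .085 6.99
python3 ov.py g2 .042
python3 - <<'E'
from h import *
q=get_image('top');save(q,'g3.png',(190,160,320,270),5)
p=get_image('scene');save(p,'g4.png');save(p,'g5.png',(370,200,430,260),9)
E
```

```text
t 15.2 pos [0.5114 0.2263 0.0858] yaw 7.045872750300528 F [ 0.6  -0.32  0.14] w 0.02364448251484782 q [11.7 31.1 85.1  0.  63.9  4.7]
slide [-0.0001  0.0001  0.0008] roll 0.001 tilt [ 0.  0. -1.]
```

View pics/g2.png

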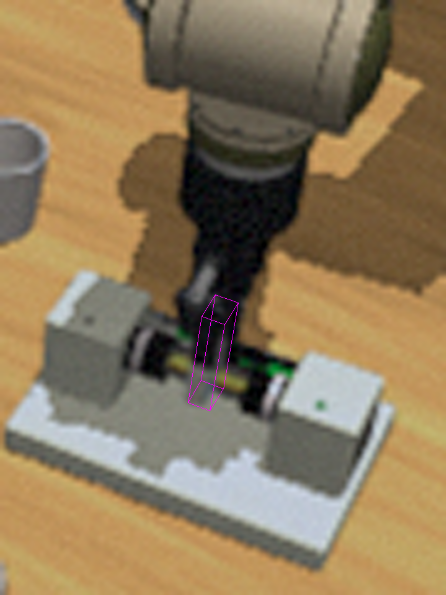

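View pics/g5.png

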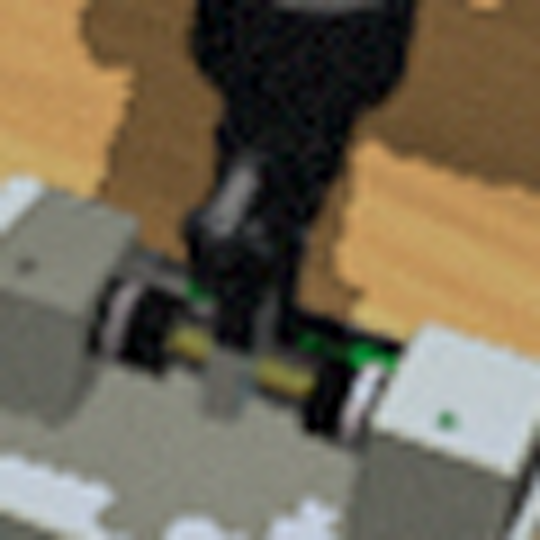

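View pics/g4.png

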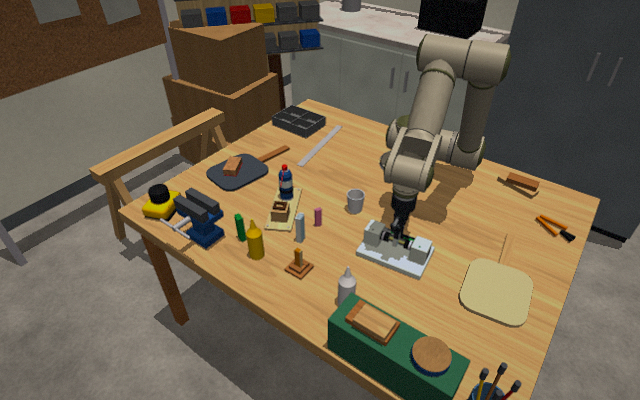

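```bash
cat >> fit2.py <<'E'
fit([o for o in mt if o[0] is A],list(M));fit([o for o in mt if o[0] is B],list(M))
fit([o for o in mt if o[2][2]>.05],list(M));fit([o for o in mt if o[2][2]<.05],list(M))
E
python3 fit2.py | cut -c1-60
python3 - <<'E'
from h import *
p=get_image('scene');q=get_image('top')
for n in ('meter','beam_mid'):
  try:
    for im in(p,q):
      for r in silhouettes(n,im)[:2]: print(n,r['confidence'],r['box'])
  except Exception as e: print(e)
E
```

```text
[ 0.5618 -0.2293  0.5341  0.5115  0.2262  0.122  -0.0834  0.
  0.1705]
cap [ 0.5102 -0.2599  0.162 ] nest [ 0.6135 -0.1988  0.062 ]
[0.5155 0.2274] 7.232581047631051 [[-0.96, -0.66], [1.32, 0.
[0.5104 0.2265] 6.970985596763935 [[-0.55, -0.37], [0.58, -0
[0.5115 0.2266] 7.047324510600848 [[-0.84, -0.57], [-0.04, -
[0.5119 0.2263] 6.74976475224368 [[-0.39, -0.95], [0.75, -0.
meter 0.91 [395.2, 251.5, 78.6, 61.6]
meter 0.76 [260.9, 221.2, 66.7, 50.7]
beam_mid 0.91 [392.9, 249.6, 76.2, 54.8]
beam_mid 0.75 [258.5, 218.8, 73.2, 50.6]
```

View pics/g3.png

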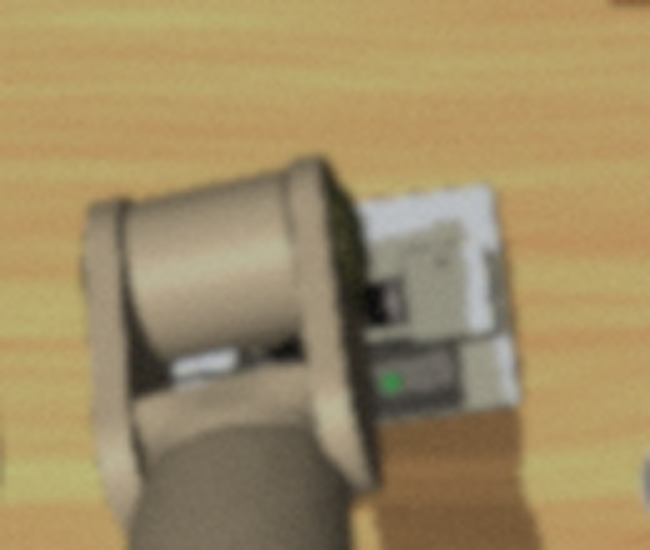

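```bash
python3 go.py .5115 .2262 .085 6.99; python3 -c "
from rig import close_job
print(close_job())"
```

```text
t 15.65 pos [0.5114 0.2263 0.0858] yaw 7.050978378348032 F [-0.06  0.82 -0.89] w 0.023439188954932747 q [11.7 31.1 85.1 -0.  63.9  4.7]
slide [-0.0001  0.      0.0008] roll 0.0011 tilt [ 1.e-04 -0.e+00 -1.e+00]
the job is handed in; nothing more can be done
None
```

I gave the block its burst of air and took it out of the nest by its frosted faces. I handed the job in at 15.7 s, still holding it in the gap of the light meter; no verdict is reported.

**Air burst:** I pressed the cap until it stopped at about 17 N with the tip at 0.156 m, then let go. The picture afterwards showed the cap up and the block still in the nest.

**Grip and carry:** The fingers closed across the frosted faces at 30 N with an opening of 23.5 mm. The block was lifted well clear of the nest and over everything on the bench.

**Last checks:**
- **Position:** the tool stands within about 1 mm and 0.1° of the target I worked out. By calculation the test spot is about 4 mm above the beam's height.
- **Contact:** the wrist force is about 1 N or less, so nothing suggests the block or gripper touches the meter.
- **Picture:** the block stands upright between the barrels, close to mid-gap, and the rest of the bench looks unmoved.

**Disagreement:** the two cameras placed the meter about 5 mm apart in x, at 0.5155 m (scene) and 0.5104 m (top). The scene picture also showed the fingertips about 1 pixel lower than calculated, so I used the joint fit of 0.5115 m. The top camera could not confirm the final position because the arm blocked its view.

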